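# Release the terrine press and take out the tin

## Robot

A 6-joint arm with a two-finger parallel gripper is mounted at the origin on the work surface. World frame = base frame: x ahead of the robot, y to its left, z up, the work surface at z = 0. Lengths are in m, angles in degrees, forces in N, time in s.
With the tool pointing down it reaches from about 0.3 to 0.75 m from the base axis. Payload 8.5 kg.
Tool frame: the origin (TCP) lies midway between the tips of the shut fingers; the grasp point (between the pads) lies env.tcp_to_grasp behind it (env.tcp_to_grasp is the distance from the TCP to the grasp point, in m); z points along the fingers, y is the line along which they close (so a half turn about z gives the same grasp; the last joint's range is limited). The gripper opens to 85 mm and grips with 20 to 120 N. Pads are 22 mm wide; open, the fingers measure 114 mm over their backs; the gripper's body (76 mm by 85 mm) begins 54 mm behind the grasp point. The pads swing forward as they close: fully open they stand 13 mm farther back than shut.
Start: joints at [51.033, 21.807, 74.336, -0, 83.858, -12.336], TCP at [0.247, 0.492, 0.231] pointing down, gripper open.
Joint ranges: [-178.18, 178.18], [-50.72, 133.34], [12.68, 142.11], [-81.47, 261.47], [9.98, 163.14], [-165.26, 165.26]. Speed limits (degrees/s): [136.94, 136.94, 180, 180, 180, 180].

## Interface

Orientations are given as a 3x3 rotation matrix whose columns are the frame's x, y, z axes.
In Python, from rig import observe, optics, job, env gives the robot as it stands. The module is installed in compiled form; this text tells all that it offers.
- The arm moves only by the shell command python3 -m jog 'ROWS' [FORCE]. ROWS is JSON, a list of rows, each a list of 7 numbers: the turn, a rotation vector about the tool's x, y, z in rad, then the shift along the tool's x, y, z in m, then the opening in per cent of the stroke, from 0 (shut) to 100 (fully open). A call has 1 to 10 rows; each row shifts and turns the commanded pose from where the row before left it, along the tool's axes as they then stand; what a row does not reach is not made up. A row lasts 1/8 s, in which the tool goes at most 62.5 mm and 10.7 degrees, less where a joint would pass 70% of its speed; a pose out of reach is approached as far as the arm can. A call is refused whole if a number of a shift passes 0.0625 or a number of a turn 0.188, either way. A call with a gripper value outside its range is refused whole. The fingers move at their own pace and stop on an object; FORCE is the grip in N (left out, the last holds). Time passes only in rows, so rows that do not move let the fingers close. It gives the time, the measured TCP pose, the force, the opening and the grip force at its end, in the units of the state.
- observe(): the state, without advancing time (a new reading comes with each control period).
- optics.get_image(name): name is "scene" or "top" or "wrist"; returns a dict with "pixels" (480x640x3 uint8, red, green, blue), "mtx" (3x3 intrinsics, pixels), "rvec" (rotation vector, rad) and "tvec" (3), from world to camera coordinates, as OpenCV has them. Camera axes: x right, y down, z forward; pixel columns grow to the right and rows downward; lengths in m; the calibration is good to about 2 mm. A picture is of the moment at which its call begins. There is no depth.
- job.close_job(): hands the job in; it is judged then, once.
The state is a dict: "time_s": time; "q": joint angles; "qvel": joint speeds; "joint_efforts": joint torques, N m; "position": TCP position; "tool_rot": TCP orientation; "ft_force": force on the tool from outside, world axes, zero at the start; "wrist_torque": the same for the moment, N m; "grip_width": finger opening in m; "gripper_force": force on a finger pad.
Only numpy, scipy, OpenCV 4.12 (cv2) and the standard library are available. Lean on these libraries where they do the work, as an engineer would, in place of code of your own. Each camera call takes 0.05 s, during which the arm holds its last target. There are 200 camera calls.

## Task

Release the terrine press: push its lever past the stiff detent until it drops into the float notch and stays there, feeling your way so that you neither ram it into its stop nor force any part of the press. Then slide the jaw wide open by its orange paddle, lift out the tin and set it down gently, upright, on the wooden board, leaving lever and jaw as they are and everything else undisturbed.

Things in the scene. Friction and masses are not known exactly. Their poses are not given: they have to be found in the camera images.
- press: Bolted-down terrine press: grey base plate 160 (x) x 410 (y) x 20 mm, white valve drum with lever at its -y end, clamp in its +y half. Origin: underside, on the worktop. Press x = the way the lever is pushed, y = the way the jaw opens, z up. The fixed jaw's face is at y = 0, its top at z 86; the tin stands on the plate against it. Nothing on the press may be pressed with more than 40 N.
- lever_pivot (a point): Centre of the lever's hinge, inside the drum (drum radius 66, its axis along press y, y from -158 to -102), 78 mm above the worktop at press (0, -130). Axes as the press.
- lever_bar (a point): Centre of the blue cross bar at the lever's top: a cylinder along press y, 56 long, diameter 22, 150 mm from the pivot, on a 12 mm steel stem. It swings in the press x-z plane. A light spring takes the lever back to rest when let go short of the notch. From about 0.05 rad past the notch a stop pushes back, hard: 40 N is reached within a further 0.1 rad.
- lever (a joint): Lever angle, rad. 0 = rest (leaning 0.45 towards press -x), grows as the bar is pushed to press +x, upright at 0.45. The detent's crest lies anywhere from 0.45 to 0.95, different each time and unseen: from 0.12 before it the push rises from 3-6 N to 12-22 N; past it the lever falls on by itself into the float notch, 0.1 to 0.2 past the crest, and stays there.
- collar (a joint): Red detent collar (24 mm diameter, 22 long, its middle 94 mm from the pivot when up) that slides on the lever stem, m. About 0.001 while the lever is short of the detent, about -0.001 on its crest, and about +0.008 (sunk towards the drum) once the lever is in the float notch.
- jaw_paddle (a point): Top centre of the orange upright paddle on the sliding jaw: 42 (press x) x 12 (press y) x 58 mm tall, its top 150 mm above the worktop. The paddle stands on the jaw block, top at z 83; at its -y foot the jaw's lip, top at z 94, reaches over the tin.
- jaw (a joint): Opening of the sliding jaw along press +y, m: 0 closed, 0.075 fully open. Locked until the lever is in float; then slides with about 5 N and stays. Its lip covers 28 mm of the tin's lid, 3 mm above it, so the tin is trapped until the jaw has opened 0.035; 0.05 or more counts as open.
- tin: Orange-brown lidded terrine tin, steel lid: 50 (its x) x 90 (its y) x 60 mm tall, about 0.45 kg, origin at the centre of its underside, x and y along those of the press at the start, underside 20 mm above the worktop. Grip it across the 50 mm.
- board: Fixed wooden serving board, 220 (x) x 200 (y) x 18 mm thick, origin at the centre of its underside: its top is 18 mm above the worktop.
- onions: White bowl of onions, diameter 170, about 105 tall; bystander, leave it where it is (origin: underside centre).
- oil: Green oil bottle, diameter 62, 200 tall; bystander, leave it where it is (origin: underside centre).
- salt: Glass salt jar, diameter 72, 90 tall; bystander, leave it where it is (origin: underside centre).
- mug: Blue mug, diameter 80, 90 tall; bystander, leave it where it is (origin: underside centre).
- mill: Dark wooden pepper mill, diameter 60, 135 tall; bystander, leave it where it is (origin: underside centre).
- spoon: Wooden spoon lying flat; bystander, leave it where it is (origin: underside centre).
- timer: Yellow kitchen timer, diameter 56, 48 tall; bystander, leave it where it is (origin: underside centre).
Things that resemble listed ones, but are neither listed nor needed, are in the scene too. Leave any blue, pink or purple look-alike of the tin alone.

How it is judged:
By the outcome, as a careful person would: the job done as asked, in the order asked, and still so for the second after the job is handed in, with the robot touching nothing.
It also fails if it takes over 72 s, if anything falls off the work surface, if the arm or the gripper's body presses on something with over 40 N, if the wrist force passes 120 N, or if a joint passes its speed limit or range.

## Working session

There is one attempt and no reset: what is moved stays moved. The work goes in short steps, Python scripts to look and compute and a shell command to move; the robot and the scene stay as the last step left them, time stands still between calls to the robot, and variables do not carry over. Pictures are saved under pics/ and viewed, at most 10 in all, crops included, and the job is handed in when it is done.

```bash
mkdir -p pics; python3 - <<'E'
from rig import observe, optics, env
import cv2,numpy as np
s=observe();print(s['time_s'],s['position'],np.round(s['tool_rot'],3),s['grip_width'],env.tcp_to_grasp,s['ft_force'])
for n in('scene','top'):
    d=optics.get_image(n);cv2.imwrite(f'pics/{n}0.png',d['pixels'][:,:,::-1]);np.savez(f'{n}0.npz',**d)
    R=cv2.Rodrigues(np.array(d['rvec']))[0];print(n,-R.T@np.array(d['tvec']).ravel())
E
```

```text
0.0 [0.24634084 0.49141435 0.23071282] [[-0.894  0.448 -0.001]
 [ 0.448  0.894 -0.001]
 [ 0.    -0.001 -1.   ]] 0.0850542083151799 0.0187 [-0.21589547  0.05960402 -0.3450251 ]
scene [0.84600065 0.52014341 0.89321811]
top [ 0.29466397 -0.07471096  1.63692142]
```

View pics/scene0.png

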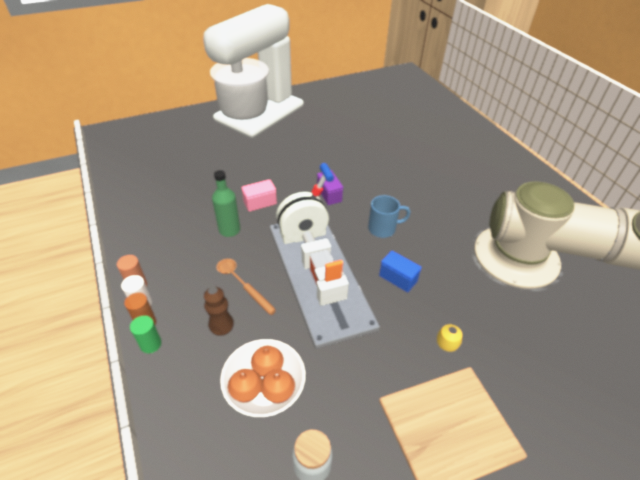

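View pics/top0.png

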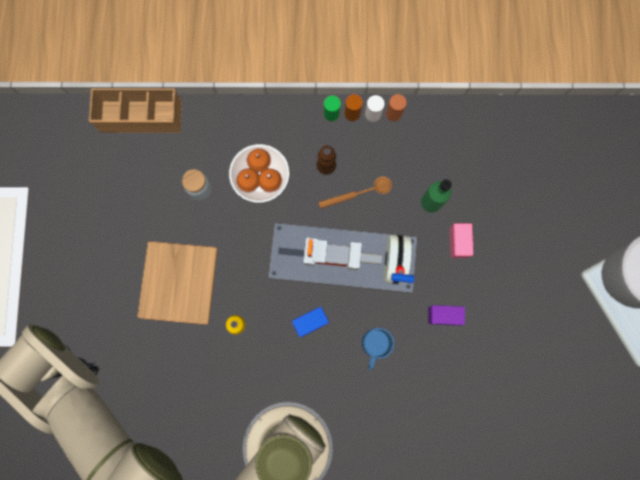

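The top view has world x pointing up and y to the left. The press plate spans about (270–416, 224–290), the drum is at (399,258) with the blue bar at (403,278), the orange paddle is at (310,247), and the board is at (178,283). Next I'll measure these precisely.

```bash
cat > h.py <<'E'
import cv2,numpy as np
from rig import observe, optics, env
def cam(d): 
    R=cv2.Rodrigues(np.array(d['rvec'],float))[0];return R,np.array(d['tvec'],float).ravel(),np.array(d['mtx'],float)
def ray(d,p):
    R,t,K=cam(d);v=R.T@np.linalg.inv(K)@np.array([p[0],p[1],1.]);return -R.T@t,v/np.linalg.norm(v)
def plane(d,p,z):
    c,v=ray(d,p);return c+v*(z-c[2])/v[2]
def proj(d,P): return cv2.projectPoints(np.array(P,float).reshape(-1,3),np.array(d['rvec'],float),np.array(d['tvec'],float),np.array(d['mtx'],float),None)[0][:,0]
def tri(a,pa,b,pb):
    c1,v1=ray(a,pa);c2,v2=ray(b,pb);A=np.c_[v1,-v2];s=np.linalg.lstsq(A,c2-c1,rcond=None)[0]
    p,q=c1+s[0]*v1,c2+s[1]*v2;return (p+q)/2,np.linalg.norm(p-q)
def blob(d,lo,hi,roi):
    x0,y0,x1,y1=roi;h=cv2.cvtColor(d['pixels'],cv2.COLOR_RGB2HSV);m=cv2.inRange(h,np.array(lo),np.array(hi))
    k=np.zeros_like(m);k[y0:y1,x0:x1]=m[y0:y1,x0:x1];n,l,st,ce=cv2.connectedComponentsWithStats(k)
    if n<2:return None
    i=1+np.argmax(st[1:,4]);return ce[i],st[i],(l==i).astype(np.uint8)
E
python3 - <<'E'
from h import *
T=dict(np.load('top0.npz'));S=dict(np.load('scene0.npz'))
h=cv2.cvtColor(T['pixels'],cv2.COLOR_RGB2HSV)
for p in [(290,232),(290,280),(340,235),(250,300),(403,278),(310,247),(340,255),(180,280)]:print(p,h[p[1],p[0]])
def rect(lo,hi,roi,z):
    m=blob(T,lo,hi,roi)[2];c=max(cv2.findContours(m,0,1)[0],key=cv2.contourArea)
    b=cv2.boxPoints(cv2.minAreaRect(c));P=np.array([plane(T,p,z) for p in b]);print(b.round(1).tolist(),P[:,:2].round(4).tolist(),'ctr',P.mean(0).round(4));
    for i in range(2):
        e=P[i+1]-P[i];print(np.linalg.norm(e).round(4),np.degrees(np.arctan2(e[1],e[0])).round(2))
rect((8,60,90),(25,255,255),(120,230,230,340),.018)
rect((100,20,70),(130,110,200),(262,215,425,300),.02)
for n,d,r,r2 in(('T',T,(295,230,325,265),(385,268,420,290)),('S',S,(318,255,350,285),(315,160,340,185))):
    print(n,blob(d,(5,200,150),(18,255,255),r)[:2],blob(d,(100,150,60),(125,255,255),r2)[:2])
E
```

```text
(290, 232) [113  32 144]
(290, 280) [115  15 101]
(340, 235) [111  30 144]
(250, 300) [ 9 20 90]
(403, 278) [108 216 209]
(310, 247) [ 16 230 239]
(340, 255) [108  21 186]
(180, 280) [ 15 116 198]
[[136.3000030517578, 318.1000061035156], [145.6999969482422, 238.0], [217.8000030517578, 246.39999389648438], [208.3000030517578, 326.6000061035156]] [[0.3502, 0.4279], [0.5783, 0.4132], [0.5547, 0.2056], [0.3279, 0.2248]] ctr [0.4528 0.3179 0.018 ]
0.2286 -3.68
0.2089 -96.47
[[268.1000061035156, 277.70001220703125], [273.79998779296875, 222.10000610351562], [419.5, 237.0], [413.79998779296875, 292.6000061035156]] [[0.4656, 0.06], [0.6259, 0.0466], [0.5846, -0.3697], [0.426, -0.3501]] ctr [ 0.5255 -0.1533  0.02  ]
0.1608 -4.78
0.4184 -95.66
T (array([309.57894737, 247.89473684]), array([309, 241,   2,  14,  19], dtype=int32)) (array([402.50314465, 277.76100629]), array([392, 274,  22,   9, 159], dtype=int32))Traceback (most recent call last):
  File "<stdin>", line 13, in <module>
TypeError: 'NoneType' object is not subscriptable
```

```bash
python3 - <<'E'
import cv2
a=cv2.imread('pics/top0.png')[210:310,260:430];b=cv2.imread('pics/scene0.png')[155:345,260:390]
a=cv2.resize(a,(800,470),interpolation=2);cv2.imwrite('pics/c1.png',a)
E
```

```text
(no output)
```

View pics/c1.png

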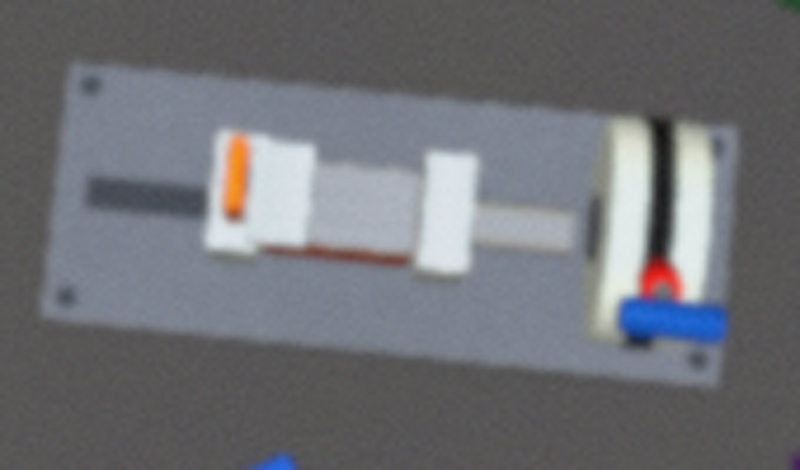

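The crop gives sub-pixel plate corners at crop (72,63), (738,127), (717,385) and (42,320). It also shows the fixed jaw face edge at x≈425, the red collar at (660,278) and the blue bar at (673,320).

```bash
python3 - <<'E'
from h import *
T=dict(np.load('top0.npz'));S=dict(np.load('scene0.npz'))
f=lambda u,v:(260+u/4.706-.4,210+v/4.7-.4)
C=[plane(T,f(*p),.02)[:2] for p in [(72,63),(738,127),(717,385),(42,320)]]
C=np.array(C);print(C.round(4).tolist(),C.mean(0))
e=(C[0]-C[1])+(C[3]-C[2]);e/=np.linalg.norm(e);print('press y',e,np.linalg.norm(C[0]-C[1]),np.linalg.norm(C[0]-C[3]))
x=np.array([e[1],-e[0]])
def pr(P,o=C.mean(0)):return np.array([(P[:2]-o)@x,(P[:2]-o)@e]).round(4)
print('paddle top', pr(plane(T,f(237,176),.150)),plane(T,f(237,176),.150))
for p in[(425,152),(418,270)]:print('fixed jaw face',pr(plane(T,f(*p),.086)))
for p in[(478,154),(470,274)]:print('fixed jaw back',pr(plane(T,f(*p),.086)))
for p in[(312,163),(302,247),(415,262)]:print('tin/lip',pr(plane(T,f(*p),.08)))
# bar ends, z= .078+.15cos.45
z=.078+.15*np.cos(.45)
bt=blob(T,(100,150,60),(125,255,255),(385,268,420,290))
bs=blob(S,(100,120,40),(125,255,255),(312,155,345,187))
print(bt[:2],bs[:2]);print('bar',plane(T,bt[0],z),pr(plane(T,bt[0],z)),tri(T,bt[0],S,bs[0]))
ps=blob(S,(4,150,120),(20,255,255),(315,255,350,290));print(ps[:2])
E
```

```text
[[0.6233, 0.0434], [0.5857, -0.361], [0.429, -0.345], [0.4658, 0.0588]] [ 0.52593944 -0.15095132]
press y [0.09172983 0.99578393] 0.4061188248708966 0.15835043360072895
paddle top [-0.0012  0.0922] [ 0.53316448 -0.05904726  0.15      ]
fixed jaw face [ 0.0336 -0.0135]
fixed jaw face [-0.0357 -0.0155]
fixed jaw back [ 0.0354 -0.0442]
fixed jaw back [-0.0351 -0.0456]
tin/lip [0.0218 0.0512]
tin/lip [-0.028   0.0523]
tin/lip [-0.0304 -0.0137]
(array([402.50314465, 277.76100629]), array([392, 274,  22,   9, 159], dtype=int32)) (array([326.46376812, 171.61594203]), array([320, 163,  14,  18, 138], dtype=int32))
bar [ 0.44698645 -0.28998558  0.21306707] [-0.0659 -0.1457] (array([ 0.44624264, -0.28917619,  0.21691772]), np.float64(0.0007925830117114943))
(array([333.21008403, 270.60504202]), array([326, 262,  16,  19, 238], dtype=int32))
```

```bash
cat >> h.py <<'E'
X=np.array([.9958,-.0917,0]);Y=np.array([.0917,.9958,0]);Z=np.array([0,0,1.]);PR=np.array([X,Y,Z]);O=np.array([.5246,-.1656,0])
def st():
    s=observe();R=PR@np.array(s['tool_rot']);print('t',round(s['time_s'],2),'press',(PR@(np.array(s['position'])-O)).round(4),'x',R[:,0].round(3),'z',R[:,2].round(3),'F',(PR@np.array(s['ft_force'])).round(1),'g',round(s['grip_width'],4),round(float(np.max(s['gripper_force'])),1),'q',np.round(s['q'],0));return s
E
python3 -m jog '[[0,0,-0.186,0,0,0,0],[0,0,-0.186,0,0,0,0],[0,0,0,-0.022,-0.053,0,0],[0,0,0,-0.022,-0.053,0,0],[0,0,0,-0.022,-0.053,0,0],[0,0,0,-0.022,-0.053,0,0],[0,0,0,-0.022,-0.053,0,0],[0,0,0,-0.022,-0.053,0,0],[0,0,0,-0.022,-0.053,0,0],[0,0,0,-0.022,-0.053,0,0]]'; python3 -c "from h import *;st()"
```

```text
time_s: 1.35
position: [0.3826, 0.0513, 0.2313]
tool_rot: [[-0.996, 0.093, 0.0], [0.093, 0.996, 0.0], [-0.0, 0.0, -1.0]]
ft_force: [1.6, 0.1, 0.6]
grip_width: -0.0
gripper_force: 0.0
t 1.35 press [-0.1613  0.203   0.2313] x [-1.     0.001 -0.   ] z [ 0.  0. -1.] F [1.6 0.2 0.6] g -0.0 0.0 q [-10.   5.  97.   0.  78. -95.]
```

```bash
python3 -m jog '[[0,0,0,-0.0065,-0.0555,0,0],[0,0,0,-0.0065,-0.0555,0,0],[0,0,0,-0.0065,-0.0555,0,0],[0,0,0,-0.0065,-0.0555,0,0],[0,0,0,-0.0065,-0.0555,0,0],[0,0,0,-0.0065,-0.0555,0,0],[0,0,0,0,0,0.015,0],[0,0,0,0,0,0.013,0],[0,0,0,0,0,0,0]]' >/dev/null; python3 - <<'E'
from h import *
st();d=optics.get_image('scene');w=optics.get_image('wrist')
a=cv2.resize(d['pixels'][130:260,260:400],(430,400),interpolation=2);b=cv2.resize(w['pixels'],(370,277));c=np.zeros((400,800,3),np.uint8);c[:,:430]=a;c[:277,430:]=b
cv2.imwrite('pics/a1.png',c[:,:,::-1])
E
```

```text
t 2.48 press [-0.1233 -0.1274  0.2025] x [-1.     0.     0.002] z [-0.002  0.002 -1.   ] F [-0.  -0.  -0.2] g 0.0004 0.0 q [ -50.   16.   88.    0.   76. -135.]
```

View pics/a1.png

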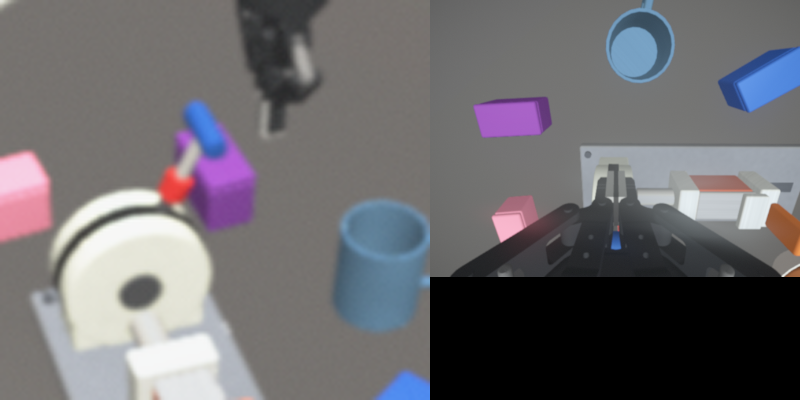

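The fingertips are on the -x side of the bar, at bar height. I'll move to contact and start pushing.

```bash
python3 -m jog '[[0,0,0,-0.012,0,0,0],[0,0,0,-0.012,0,0,0],[0,0,0,-0.006,0,0,0],[0,0,0,-0.005,0,-0.0015,0],[0,0,0,-0.005,0,-0.0015,0],[0,0,0,0,0,0,0]]'>/dev/null;python3 -c "from h import *;st()"; python3 -m jog '[[0,0,0,-0.005,0,-0.0018,0],[0,0,0,-0.005,0,-0.0018,0],[0,0,0,-0.005,0,-0.0018,0],[0,0,0,-0.005,0,-0.0015,0],[0,0,0,-0.005,0,-0.0014,0],[0,0,0,0,0,0,0]]'>/dev/null;python3 -c "from h import *;st()"
```

```text
t 3.33 press [-0.083  -0.1282  0.2066] x [-1.     0.001  0.   ] z [-0. -0. -1.] F [-3.6  0.8  2.2] g -0.0 1.6 q [ -47.   20.   82.   -0.   78. -131.]
t 4.08 press [-0.058  -0.1285  0.2148] x [-1.     0.001  0.   ] z [-0. -0. -1.] F [-4.9 -0.   3.7] g 0.0 2.5 q [ -45.   21.   78.   -0.   81. -130.]
```

```bash
python3 -m jog '[[0,0,0,-0.006,0,0,0],[0,0,0,-0.006,0,0,0],[0,0,0,-0.006,0,-0.001,0],[0,0,0,0,0,0,0]]'>/dev/null;python3 -c "from h import *;st()"; python3 -m jog '[[0,0,0,-0.004,0,0,0],[0,0,0,-0.004,0,-0.001,0],[0,0,0,0,0,0,0]]'>/dev/null;python3 -c "from h import *;st()"
```

```text
t 4.58 press [-0.0399 -0.1284  0.2156] x [-1.     0.001 -0.   ] z [ 0. -0. -1.] F [-4.  -0.3  2.8] g 0.0001 2.0 q [ -44.   23.   75.   -0.   82. -128.]
t 4.95 press [-0.0327 -0.1284  0.2162] x [-1.     0.001  0.002] z [-0.002  0.    -1.   ] F [-7.7 -0.7  1.9] g 0.0004 3.7 q [ -43.   24.   74.   -0.   83. -128.]
```

```bash
python3 -m jog '[[0,0,0,-0.002,0,0,0],[0,0,0,-0.002,0,0,0],[0,0,0,0,0,0,0]]'>/dev/null;python3 -c "from h import *;st()"; python3 -m jog '[[0,0,0,-0.002,0,0,0],[0,0,0,-0.002,0,0,0],[0,0,0,0,0,0,0]]'>/dev/null;python3 -c "from h import *;st()"
```

```text
t 5.33 press [-0.0298 -0.1285  0.2165] x [-1.     0.002  0.005] z [-0.005  0.    -1.   ] F [-14.6  -0.1   6. ] g 0.0002 6.9 q [ -43.   24.   73.   -0.   83. -128.]
t 5.7 press [-0.0255 -0.1284  0.2169] x [-1.     0.002  0.003] z [-0.003 -0.    -1.   ] F [-11.9   0.1   6.8] g -0.0001 5.7 q [ -43.   24.   73.   -0.   83. -127.]
```

```bash
python3 -m jog '[[0,0,0,-0.002,0,0,0],[0,0,0,0,0,0,0]]'>/dev/null;python3 -c "from h import *;st()"; python3 -m jog '[[0,0,0,-0.002,0,0,0],[0,0,0,0,0,0,0]]'>/dev/null;python3 -c "from h import *;st()"
```

```text
t 5.95 press [-0.0229 -0.1285  0.2169] x [-1.     0.001  0.002] z [-0.002 -0.    -1.   ] F [-10.3  -0.3   6.7] g -0.0 4.9 q [ -43.   24.   72.   -0.   83. -127.]
t 6.2 press [-0.0208 -0.1284  0.2169] x [-1.     0.001  0.002] z [-0.002 -0.    -1.   ] F [-8.1 -1.1  5.8] g 0.0002 4.1 q [ -42.   25.   72.   -0.   83. -127.]
```

```bash
python3 -m jog '[[0,0,0,-0.002,0,0,0],[0,0,0,0,0,0,0]]'>/dev/null;python3 -c "from h import *;st()"; python3 -m jog '[[0,0,0,-0.002,0,0,0],[0,0,0,0,0,0,0]]'>/dev/null;python3 - <<'E'
from h import *
st();d=optics.get_image('scene')
cv2.imwrite('pics/a2.png',cv2.resize(d['pixels'][140:260,260:400],(700,600),interpolation=2)[:,:,::-1])
E
```

```text
t 6.45 press [-0.0183 -0.1284  0.2168] x [-1.     0.001  0.001] z [-0.001 -0.    -1.   ] F [-5.2  0.3  4. ] g -0.0 2.7 q [ -42.   25.   72.   -0.   83. -127.]
t 6.7 press [-0.0155 -0.1283  0.2163] x [-1.     0.001 -0.001] z [ 0.001  0.    -1.   ] F [ 0.7 -0.1  0.3] g -0.0002 0.0 q [ -42.   25.   72.    0.   83. -127.]
```

View pics/a2.png

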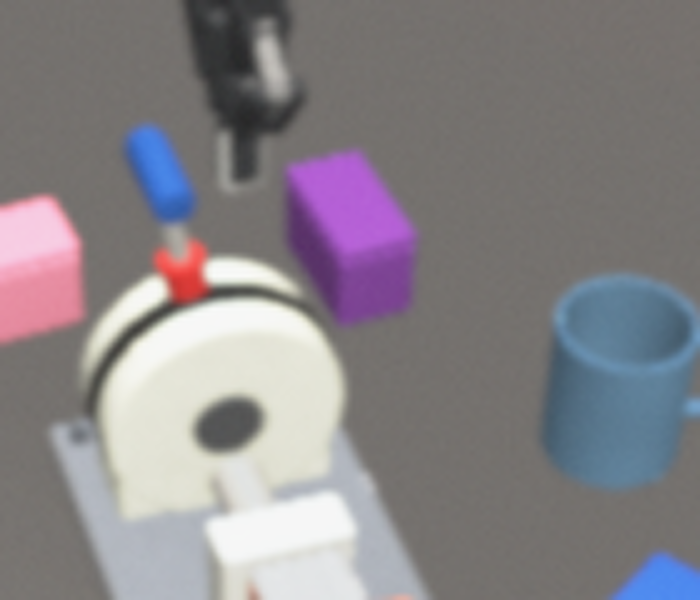

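The lever has snapped ahead of the finger, the force is zero and the collar has sunk to the drum. I'll back off, check that it holds, and move to the paddle.

```bash
python3 -m jog '[[0,0,0,0.02,0,0,0],[0,0,0,0.02,0,0,0],[0,0,0,0,0.05,0,0],[0,0,0,0,0.05,0,0],[0,0,0,-0.018,0.045,0,0],[0,0,0,-0.018,0.045,0,0],[0,0,0,-0.018,0,0,0],[0,0,0,0,0,0,0]]'>/dev/null;python3 - <<'E'
from h import *
st();T=optics.get_image('top');S=optics.get_image('scene')
P=PR@(tri(T,blob(T,(100,150,60),(125,255,255),(380,225,420,290))[0],S,blob(S,(100,130,40),(125,255,255),(275,150,318,187))[0])[0]-O);print(P,'L',.45+np.arctan2(P[0],P[2]-.078),np.hypot(P[0],P[2]-.078))
c=[blob(d,(0,160,100),(4,255,255),r)[:2] for d,r in((T,(380,225,420,290)),(S,(275,160,325,205)))];print(c)
Q=PR@(tri(T,c[0][0],S,c[1][0])[0]-O);print('collar',Q,np.hypot(Q[0],Q[2]-.078))
for d,r in((T,(285,230,325,265)),(S,(315,255,350,290))):
    b=blob(d,(4,150,120),(20,255,255),r);print(b and b[:2])
E
```

```text
t 7.75 press [-0.0011  0.0621  0.2162] x [-1. -0. -0.] z [ 0.  0. -1.] F [-0.6 -0.   0.1] g -0.0 0.0 q [ -24.   21.   78.    0.   81. -108.]
[ 0.0242894  -0.13057473  0.22932122] L 0.609157826307276 0.15325823499434366
[(array([400.94117647, 250.38235294]), array([398, 246,   8,   9,  34], dtype=int32)), (array([296.65217391, 195.32608696]), array([292, 190,   9,  10,  46], dtype=int32))]
collar [ 0.01157357 -0.1293013   0.16111496] 0.08391688450699508
(array([309.65789474, 248.47368421]), array([308, 243,   4,  12,  38], dtype=int32))
(array([333.16806723, 270.55042017]), array([326, 262,  16,  19, 238], dtype=int32))
```

The lever is holding at L≈0.61 with the collar sunk to about 84 mm radius, so it is in float. Next is the paddle.

```bash
python3 -m jog '[[0,0,0,0,0,0.03,0],[0,0,0,0,0,0.03,0],[0,0,0,0,0,0.025,0],[0,0,0,0,0,0.015,0],[0,0,0,0,0.005,0,0],[0,0,0,0,0.005,0,0],[0,0,0,0,0.004,0,0],[0,0,0,0,0.004,0,0],[0,0,0,0,0.004,0,0],[0,0,0,0,0.004,0,0]]'>/dev/null;python3 -c "from h import *;st()"
```

```text
t 9.1 press [-0.0016  0.0876  0.1168] x [-1.     0.001 -0.   ] z [ 0.    -0.001 -1.   ] F [-0.3 -4.8  0.4] g 0.0001 2.3 q [ -21.   27.   87.   -0.   66. -106.]
```

```bash
python3 -m jog '[[0,0,0,0,0.005,0,0],[0,0,0,0,0.005,0,0],[0,0,0,0,0.005,0,0],[0,0,0,0,0.005,0,0],[0,0,0,0,0.005,0,0],[0,0,0,0,0.005,0,0],[0,0,0,0,0.005,0,0],[0,0,0,0,0.005,0,0]]'>/dev/null;python3 -c "from h import *;st()"
python3 -m jog '[[0,0,0,0,0.004,0,0],[0,0,0,0,0.004,0,0],[0,0,0,0,0.004,0,0],[0,0,0,0,0.004,0,0],[0,0,0,0,0.004,0,0],[0,0,0,0,0.003,0,0],[0,0,0,0,0.002,0,0]]'>/dev/null;python3 -c "from h import *;st()"
```

```text
t 10.1 press [-0.0015  0.1272  0.1167] x [-1.     0.001 -0.   ] z [ 0.    -0.001 -1.   ] F [ 0.5 -5.1  0.3] g -0.0001 2.5 q [ -17.   27.   87.   -0.   66. -101.]
t 10.97 press [-0.0014  0.1528  0.1167] x [-1.     0.001 -0.001] z [ 0.001 -0.    -1.   ] F [ 2.4 -4.6  1.1] g -0.0001 2.2 q [-14.  27.  87.   0.  66. -99.]
```

```bash
python3 -m jog '[[0,0,0,0,0.002,0,0],[0,0,0,0,0.002,0,0],[0,0,0,0,-0.02,0,0],[0,0,0,0,-0.03,-0.01,0],[0,0,0,0,-0.03,-0.04,0],[0,0,0,0,-0.031,-0.04,0],[0,0,0.175,0,0,0,100],[0,0,0.175,0,0,0,100]]'>/dev/null;python3 -m jog '[[0,0,0.175,0,0,0,100],[0,0,0.175,0,0,0,100],[0,0,0.175,0,0,0,100],[0,0,0.175,0,0,0,100],[0,0,0.175,0,0,0,100],[0,0,0.175,0,0,0,100],[0,0,0.171,0,0,0,100],[0,0,0,0,0,0,100]]'>/dev/null;python3 - <<'E'
from h import *
st();T=optics.get_image('top');S=optics.get_image('scene');W=optics.get_image('wrist')
for n,d in zip('TSW',(T,S,W)):np.savez(n+'2.npz',**d)
cv2.imwrite('pics/w2.png',W['pixels'][:,:,::-1])
b=blob(S,(4,150,120),(20,255,255),(305,255,370,330));print(b[:2])
for op in(.06,.07,.075):print(op,proj(S,O+PR.T@np.array([0,.107+op-.006,.13])))
print(proj(S,O+PR.T@np.array([0,.107-.006,.13])))
E
```

```text
t 12.97 press [-0.0021  0.0464  0.2063] x [-0.001  1.     0.001] z [-0.001  0.001 -1.   ] F [ 0.5  0.  -0.2] g 0.0856 0.0 q [-25.  22.  78.   0.  80. -20.]
(array([335.64893617, 288.81276596]), array([311, 266,  42,  38, 470], dtype=int32))
0.06 [[341.59029622 287.06846082]]
0.07 [[343.25208928 290.50881586]]
0.075 [[344.09125746 292.24611791]]
[[332.06078721 267.33983439]]
```

View pics/w2.png

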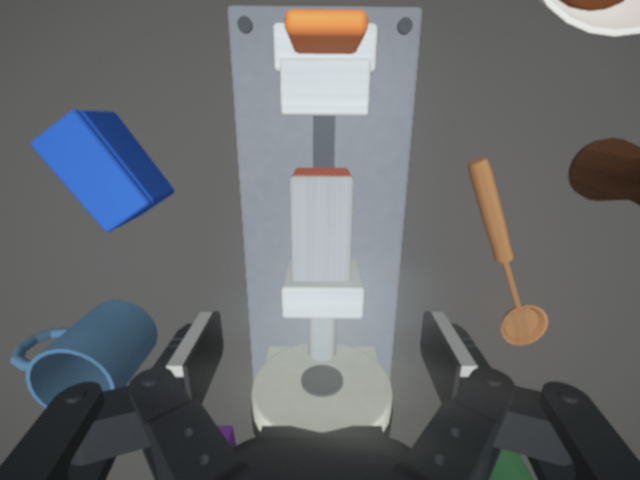

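The jaw is wide open and clear of the tin. The lid edges are at u 291–352, v 177–281 in the wrist view.

```bash
python3 - <<'E'
from h import *
W=dict(np.load('W2.npz'))
for p in [(292,177),(352,177),(290,278),(352,281)]:print(p,(PR@(plane(W,p,.080)-O)).round(4))
for p in [(288,59),(368,59)]:print('lip',p,(PR@(plane(W,p,.094)-O)).round(4))
T=dict(np.load('top0.npz'));h=lambda p,z:plane(T,p,z)
C=np.array([.4528,.3179,0]);print('board in press',PR@(C-O))
E
```

```text
(292, 177) [-0.0235  0.09    0.08  ]
(352, 177) [0.0221 0.0901 0.08  ]
(290, 278) [-0.0272  0.0055  0.08  ]
(352, 281) [0.0249 0.003  0.08  ]
lip (288, 59) [-0.0232  0.1684  0.094 ]
lip (368, 59) [0.0288 0.1686 0.094 ]
board in press [-0.11583539  0.47488524  0.        ]
```

```bash
python3 -m jog '[[0,0,0,0,0.001,0.03,100],[0,0,0,0,0,0.03,100],[0,0,0,0,0,0.03,100],[0,0,0,0,0,0.025,100],[0,0,0,0,0,0.02,100],[0,0,0,0,0,0.015,100],[0,0,0,0,0,0.012,100],[0,0,0,0,0,0.008,100],[0,0,0,0,0,0,100]]'>/dev/null;python3 -c "from h import *;st()"
python3 -m jog '[[0,0,0,0,0,0,50],[0,0,0,0,0,0,30],[0,0,0,0,0,0,30],[0,0,0,0,0,0,30],[0,0,0,0,0,0,30]]' 40 >/dev/null;python3 -c "from h import *;st()"
```

```text
t 14.25 press [-0.0008  0.0457  0.0364] x [0.001 1.    0.   ] z [-0.  0. -1.] F [ 0.9 -0.2 -0.1] g 0.0854 0.0 q [-25.  34.  91.   0.  56. -20.]
t 14.88 press [-0.0008  0.0456  0.0372] x [ 0.001  1.    -0.   ] z [ 0. -0. -1.] F [-3.   0.5  5.7] g 0.0497 43.6 q [-25.  34.  91.  -0.  56. -20.]
```

```bash
python3 -m jog '[[0,0,0,0,0,-0.004,30],[0,0,0,0.001,0,-0.006,30],[0,0,0,0.001,0,-0.015,30],[0,0,0,0,0,-0.025,30],[0,0,0,0,0,-0.035,30],[0,0,0,0,0,-0.035,30],[0,0,0,0,0,-0.035,30],[0,0,0,0,0,0,30]]'>/dev/null;python3 -c "from h import *;st()"
python3 -m jog '[[0,0,0,0.03,-0.008,0,30],[0,0,0,0.05,-0.0134,0,30],[0,0,0,0.055,-0.0147,0,30],[0,0,0,0.055,-0.0147,0,30],[0,0,0,0.055,-0.0147,0,30],[0,0,0,0.055,-0.0147,0,30],[0,0,0,0.055,-0.0147,0,30],[0,0,0,0.05,-0.0134,0,30],[0,0,0,0.022,-0.006,0,30],[0,0,0,0,0,0,30]]'>/dev/null;python3 - <<'E'
from h import *
s=st();print(s['position']);d=optics.get_image('scene');cv2.imwrite('pics/s3.png',d['pixels'][:,:,::-1])
E
```

```text
t 15.88 press [1.000e-04 4.750e-02 1.944e-01] x [ 0.001  1.    -0.002] z [ 0.006 -0.002 -1.   ] F [-0.2  0.3 -5.8] g 0.0495 43.0 q [-25.  23.  79.   0.  78. -20.]
t 17.12 press [-0.1159  0.4758  0.19  ] x [-0.001  1.    -0.001] z [-0.003 -0.001 -1.   ] F [-0.3  0.1 -5.2] g 0.0498 42.9 q [23. 24. 78.  0. 78. 28.]
[0.45286    0.31879136 0.18998988]
```

View pics/s3.png

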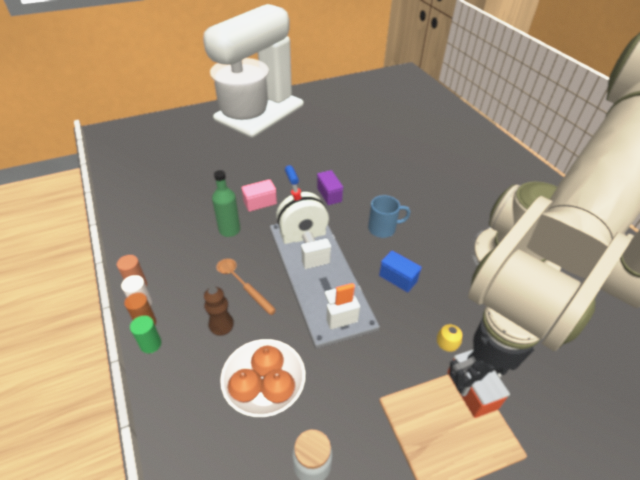

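The lever is in float at (293,175), the jaw is open, and the tin is held upright over the board. I'll lower it now.

```bash
python3 -m jog '[[0,0,0,0,0,0.025,30],[0,0,0,0,0,0.035,30],[0,0,0,0,0,0.035,30],[0,0,0,0,0,0.025,30],[0,0,0,0,0,0.015,30],[0,0,0,0,0,0.008,30],[0,0,0,0,0,0.004,30],[0,0,0,0,0,0.003,30],[0,0,0,0,0,0.002,30],[0,0,0,0,0,0,30]]'>/dev/null;python3 -c "from h import *;st()"
```

```text
t 18.43 press [-0.1145  0.4748  0.0398] x [0.001 1.    0.   ] z [ 0.  0. -1.] F [ 0.4 -0.5 -5.6] g 0.0495 42.8 q [23. 34. 89. -0. 57. 28.]
```

```bash
python3 -m jog '[[0,0,0,0,0,0.001,30],[0,0,0,0,0,0.001,30],[0,0,0,0,0,0.001,30],[0,0,0,0,0,0,30]]'>/dev/null;python3 -c "from h import *;st()"; python3 -m jog '[[0,0,0,0,0,0.001,30],[0,0,0,0,0,0,30]]'>/dev/null;python3 -c "from h import *;st()"
```

```text
t 18.93 press [-0.1146  0.4748  0.0365] x [ 0.001  1.    -0.   ] z [-0. -0. -1.] F [ 0.2 -0.1 -5.4] g 0.0496 42.8 q [23. 35. 89. -0. 57. 28.]
t 19.18 press [-0.1146  0.4748  0.0355] x [ 0.001  1.    -0.   ] z [-0. -0. -1.] F [ 0.4 -0.1 -4.6] g 0.0498 42.8 q [23. 35. 89. -0. 57. 28.]
```

```bash
python3 -m jog '[[0,0,0,0,0,0.0005,30],[0,0,0,0,0,0,30]]'>/dev/null;python3 -c "from h import *;st()"; python3 -m jog '[[0,0,0,0,0,0.0005,30],[0,0,0,0,0,0,30]]'>/dev/null;python3 -c "from h import *;st()"
```

```text
t 19.43 press [-0.1145  0.4748  0.0352] x [0.001 1.    0.   ] z [ 0.  0. -1.] F [-0.3  0.8 -3.7] g 0.0496 43.0 q [23. 35. 89.  0. 57. 28.]
t 19.68 press [-0.1145  0.4748  0.0352] x [0.001 1.    0.   ] z [ 0.  0. -1.] F [-2.7 -1.2  5.8] g 0.0498 43.8 q [23. 35. 89. -0. 57. 28.]
```

Contact: the force is now upward. Release slowly and retreat straight up.

```bash
python3 -m jog '[[0,0,0,0,0,0,62],[0,0,0,0,0,0,75],[0,0,0,0,0,0,100],[0,0,0,0,0,0,100],[0,0,0,0,0,0,100]]' 20 >/dev/null;python3 -c "from h import *;st()"; python3 -m jog '[[0,0,0,0,0,-0.01,100],[0,0,0,0,0,-0.025,100],[0,0,0,0,0,-0.035,100],[0,0,0,0,0,-0.04,100],[0,0,0,0,0,-0.04,100],[0,0,0,-0.05,0,0,100],[0,0,0,-0.05,0,0,100],[0,0,0,0,0,0,100],[0,0,0,0,0,0,100]]'>/dev/null;python3 - <<'E'
from h import *
s=st();d=optics.get_image('scene');cv2.imwrite('pics/s4.png',d['pixels'][:,:,::-1])
E
```

```text
t 20.3 press [-0.1145  0.4748  0.0346] x [0.001 1.    0.   ] z [ 0.  0. -1.] F [ 0.2 -0.1  0.3] g 0.0853 0.0 q [23. 35. 89. -0. 57. 28.]
t 21.43 press [-0.1145  0.3751  0.1852] x [0.002 1.    0.001] z [ 0.001  0.001 -1.   ] F [-0.5 -0.8 -0.6] g 0.0854 0.0 q [12. 19. 87.  0. 74. 18.]
```

View pics/s4.png

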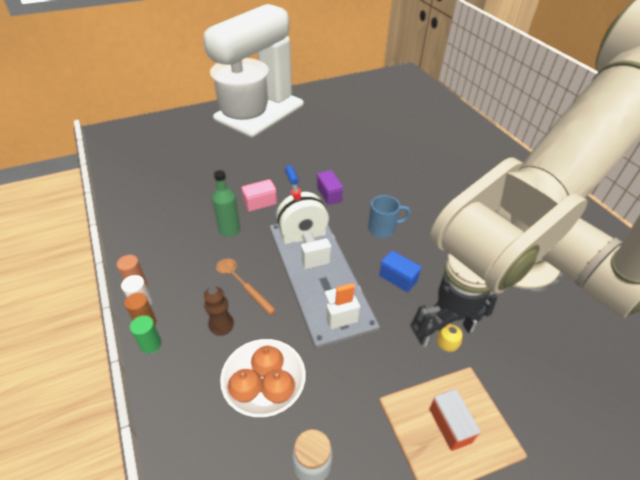

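The tin stands upright mid-board at (455,420), the lever is in float, the jaw is open and nothing else has moved.

```bash
python3 -c "
from rig import job
print(job.close_job())"
```

```text
the job is handed in; nothing more can be done
None
```

The job is handed in: the lever went past its detent and stayed in the float notch, the jaw is open about 70 mm, the tin stands upright mid-board, and nothing else moved in the last picture (21.4 s on the robot's clock; highest push I read on the press about 16 N).

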